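# Turn a nested carry tray so it stands on its tote's ledges

## Robot

A 6-joint arm with a two-finger parallel gripper is mounted at the origin on a cart in front of the work surface, level with it; the furniture and walls round the work are solid. World frame = base frame: x ahead of the robot, y to its left, z up, the work surface at z = 0. Lengths are in mm, angles in rad, forces in N, time in s.
With the tool pointing down it reaches from about 325 to 900 mm from the base axis. Payload 3.5 kg.
Tool frame: the origin (TCP) lies on the centre line of the jaws, within the pads' length; the fingertips stand 8 mm ahead of it and the grasp point (between the pads) lies 11 mm behind it; z points along the fingers, y is the line along which they close (so a half turn about z gives the same grasp; the last joint's range is limited). The gripper opens to 85 mm and grips with 20 to 120 N. Pads are 22 mm wide; open, the fingers measure 114 mm over their backs; the gripper's body (76 mm by 85 mm) begins 54 mm behind the grasp point. The pads swing forward as they close: fully open they stand 13 mm farther back than shut.
Start: joints at [-1.41, 0.276, -0.026, 1.268, 0, 1.467], TCP at [162.957, -603.379, 239.313] pointing down, gripper open.
Joint ranges: [-3.12, 3.12], [-0.85, 1.88], [-1.08, 1.24], [-1.95, 2.15], [-1.57, 1.53], [-3.14, 3.14]. Speed limits (rad/s): [2.57, 2.57, 3.14, 3.14, 3.14, 3.14].

## Interface

Orientations are given as a unit quaternion [w, x, y, z].
In Python, from plant import bot, optics gives the robot as it stands.
- The arm moves only by the shell command python3 -m pendant 'ROWS'. ROWS is JSON, a list of rows, each a list of 7 numbers: the shift along the tool's x, y, z in mm, then the turn, a rotation vector about the tool's x, y, z in degrees, then the opening in per cent of the stroke, from 0 (shut) to 100 (fully open). In form: [[tx, ty, tz, wx, wy, wz, jaw], ...]. A call has 1 to 5 rows; each row is the pose to reach, as a shift and turn from the pose commanded when the call began, along the tool's axes at that moment; what a row does not reach only later rows make up. A row lasts 1/12 s, in which the tool goes at most 41.7 mm and 7.16 degrees, less where a joint would pass 70% of its speed; a pose out of reach is approached as far as the arm can. A call with a gripper value outside its range is refused whole. The fingers move at their own pace and stop on an object; the grip force is fixed at half the most. Time passes only in rows, so rows that repeat a pose let the fingers close. It gives the time, the measured TCP pose, the force, the opening and the grip force at its end, in the units of the state.
- bot.sense(): the state, without advancing time (a new reading comes with each control period).
- optics.camera(name): name is "scene" or "top" or "wrist"; returns the picture (384x512x3 uint8, blue, green, red); there is no depth.
- optics.calibration(name): a dict with "intrinsics" (3x3 intrinsics, pixels), "view" (4x4, takes a point from world to camera coordinates); the wrist camera has in their place "mount" (4x4, takes a point from camera to tool coordinates, whose origin is the TCP and whose axes are the flange's). Camera axes: x right, y down, z forward; pixel columns grow to the right and rows downward; lengths in mm; the calibration is good to about 2 mm. A picture is of the moment at which its call begins: read the wrist's pose just before it. calibration takes no time and is no camera call.
- bot.sign_off(): hands the job in; it is judged then, once.
The state is a dict: "clock": time; "joint_positions": joint angles; "joint_vel": joint speeds; "tau": joint torques, N m; "position": TCP position; "ee_rot": TCP orientation; "contact_force": force on the tool from outside, world axes, zero at the start; "ft_torque": the same for the moment, N m; "grip_width": opening from 0.0 (shut) to 1.0 (fully open); "grasp_force": force on a finger pad.
Only numpy, scipy, OpenCV 4.12 (cv2) and the standard library are available. Lean on these libraries where they do the work, as an engineer would, in place of code of your own. Each camera call takes 0.05 s, during which the arm holds its last target. There are 200 camera calls.

## Task

Two black totes each have a grey carry tray; one tray is already propped up on its tote's rim, but the other is nested low with its ears down in the notches. Lift the low tray out by its grip bar, turn it half a turn and lower it back into its own tote so that all three ears rest on top of the rim and it sits level and high. Set it down gently rather than dropping it, keep its tote in place, and leave the other tote and tray as they are.

Things in the scene. Friction and masses are not known exactly. Their poses are not given: they have to be found in the camera images.
- tray: tray to turn: grey, loose, 0.2 kg, body 118 (x) x 72 (y) x 34 mm; ears 20 wide, undersides 24 up: two on its +y side (x -45, +45), one on its -y side (x 0). Above the middle a grip bar along x, 116 long, 12 thick (y), 18 high, centre 70 mm up. Origin: centre of underside, z up. Starts aligned with its tote, underside 8 mm above the tote's; turned and seated, 38 mm above it.
- tote: its tote: black, loose, 0.8 kg, 150 (x) x 104 (y) x 62 mm high, opening 142 x 96 mm (12 mm play round the tray). Notches in the top of the long walls, 40 wide, 30 deep: two on its +y side (x -45, +45), one on its -y side (x 0); the ears start in these. The rest of the rim is the ledge for the ears. Origin: centre of underside, on the bench, z up.
- other_tray: the other tray, same shape and origin, already turned half round and propped on its own tote's rim, a heat sink in it; neither it nor its tote is to be moved
- lamp_post (a point): middle of the post of the folded-up magnifier lamp, which stands at the left of the bench and does not move: 60 mm thick, 420 mm high, then leaning back and left to 1.1 m. Only an obstacle: an arm that swings in from the left should first draw its hand in to about 0.5 m from the base axis

How it is judged (in metres and radians):
On the way:
1. the tray is lifted clear of its tote (z of tray in the frame of tote above 0.066 m), for 0.1 s.
At the end, for the whole second after the job is handed in: The tray rests on its tote's rim: underside 31 to 45 mm above the tote's underside, within 20 mm of its middle, long sides parallel within 14 degrees, level within 4.5 degrees, still; the tote upright, moved under 25 mm; the other tray moved under 20 mm (z of tray in the frame of tote between 0.031 and 0.045 m and horizontal distance between tray and tote below 0.02 m and angle between the x axis of tray and the x axis of tote, either way round below 0.25 rad and angle between tray's own z axis and vertical below 0.08 rad and angle between tote's own z axis and vertical below 0.05 rad and distance of tote from where it was at the start of the episode below 0.025 m and linear speed of tray below 0.02 m/s and distance of other_tray from where it was at the start of the episode below 0.02 m); the robot touches nothing.
It fails at once if the tray is dropped: falls faster than 0.5 m/s with no finger touching it (linear speed of tray above 0.5 m/s and contact force between the fingers and tray below 0.05 N).
It fails at once if the other tray (with or without its tote) is pushed 20 mm or more out of place (distance of other_tray from where it was at the start of the episode above 0.02 m).
It also fails if it takes over 48 s, if anything falls off the work surface, if the arm or the gripper's body presses on something with over 40 N, if the wrist force passes 120 N, or if a joint passes its speed limit or range.

## Working session

There is one attempt and no reset: what is moved stays moved. The work goes in short steps, Python scripts to look and compute and a shell command to move; the robot and the scene stay as the last step left them, time stands still between calls to the robot, and variables do not carry over. Pictures are saved under pics/ and viewed, at most 10 in all, crops included, and the job is handed in when it is done.

```bash
mkdir -p pics; ls; python3 - <<'E'
from plant import bot,optics
import cv2,numpy as np
s=bot.sense();print(s)
for n in("scene","top"):
    cv2.imwrite(f"pics/{n}0.png",optics.camera(n));c=optics.calibration(n);print(n,np.round(c["intrinsics"],1).tolist(),np.round(c["view"],3).tolist())
print(optics.calibration("wrist"))
E
```

```text
pics
{'clock': 0.0, 'joint_positions': array([-1.41039720e+00,  2.77158642e-01, -2.78925210e-02,  1.26800659e+00,
        1.72831003e-05,  1.46740328e+00]), 'joint_vel': array([-3.37042423e-04, -4.53684846e-04,  2.31220348e-04,  6.59434067e-04,
        5.87316064e-05, -1.22921466e-03]), 'tau': array([ 9.86550876e-04, -4.45506442e+01,  2.95203888e+01,  1.62853603e-02,
       -1.10494650e-04,  2.38437217e-06]), 'position': array([ 162.84084448, -602.61928339,  238.13828287]), 'ee_rot': array([-1.13049908e-03,  9.91313682e-01,  1.31513899e-01, -2.35863319e-05]), 'contact_force': array([-0.16847527, -0.42223064,  0.54872432]), 'ft_torque': array([ 0.06058795, -0.00950335,  0.04887126]), 'grasp_force': 0.0, 'grip_width': 1.00117724746996}
scene [[359.7, 0.0, 252.9], [0.0, 359.7, 190.8], [0.0, 0.0, 1.0]] [[-0.812, -0.584, -0.021, 486.102], [-0.271, 0.408, -0.872, 288.99], [0.518, -0.702, -0.49, 828.619], [0.0, 0.0, 0.0, 1.0]]
top [[387.9, 0.0, 256.6], [0.0, 387.9, 187.3], [0.0, 0.0, 1.0]] [[0.003, -0.997, -0.071, 1.817], [-0.988, 0.008, -0.153, 597.407], [0.153, 0.071, -0.986, 1156.411], [0.0, 0.0, 0.0, 1.0]]
{'intrinsics': array([[325.69660437,   0.        , 259.37182576],
       [  0.        , 325.69660437, 192.61092065],
       [  0.        ,   0.        ,   1.        ]]), 'mount': array([[-2.16234443e-04, -9.48284203e-01, -3.17422470e-01,
         8.12566361e+01],
       [ 9.99999266e-01,  1.73395280e-04, -1.19922918e-03,
         5.00877036e-01],
       [ 1.19224965e-03, -3.17422496e-01,  9.48283469e-01,
        -1.34803731e+02],
       [ 0.00000000e+00,  0.00000000e+00,  0.00000000e+00,
         1.00000000e+00]])}
```

View pics/top0.png

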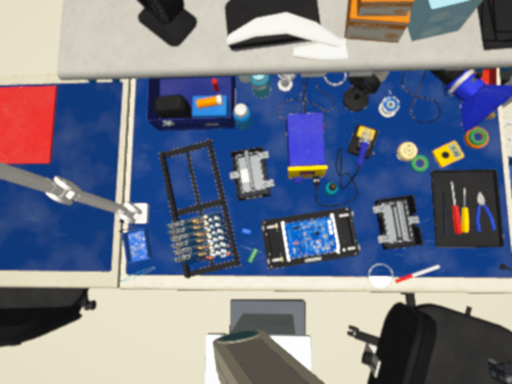

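View pics/scene0.png

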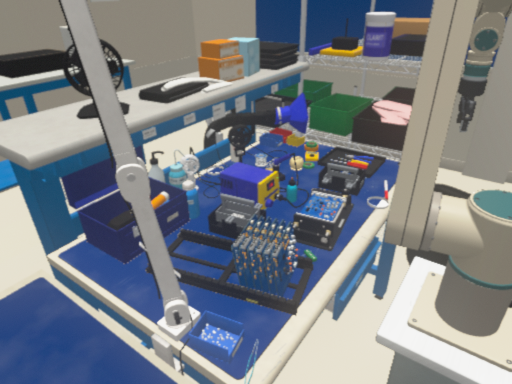

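The top view shows two totes, near px (252,174) and (397,221). I'll zoom in on both to tell which tray is low.

```bash
cat > h.py <<'E'
from plant import bot,optics
import cv2,numpy as np
from scipy.spatial.transform import Rotation as R
def cam(n,s=None):
    c=optics.calibration(n);K=np.array(c["intrinsics"])
    if n=="wrist":
        T=np.eye(4);q=s["ee_rot"];T[:3,:3]=R.from_quat([q[1],q[2],q[3],q[0]]).as_matrix();T[:3,3]=s["position"]
        V=np.linalg.inv(T@np.array(c["mount"]))
    else: V=np.array(c["view"])
    return K,V
def ray(K,V,px,z):
    W=np.linalg.inv(V);d=W[:3,:3]@np.linalg.solve(K,[px[0],px[1],1]);o=W[:3,3]
    return o+d*(z-o[2])/d[2]
def proj(K,V,p):
    q=K@(V[:3,:3]@np.array(p)+V[:3,3]);return q[:2]/q[2]
E
python3 - <<'E'
from h import *
a=cv2.imread("pics/top0.png");b=cv2.imread("pics/scene0.png")
z=lambda i,x,y,w,h,W,H:cv2.resize(i[y:y+h,x:x+w],(W,H),interpolation=cv2.INTER_CUBIC)
t=np.hstack([z(a,222,138,60,72,400,300)*0+cv2.resize(a[144:204,212:292],(400,300),interpolation=2),cv2.resize(a[191:251,357:437],(400,300),interpolation=2)])
u=np.hstack([cv2.resize(b[180:255,190:290],(400,300),interpolation=2),cv2.resize(b[140:215,300:400],(400,300),interpolation=2)])
cv2.imwrite("pics/z.png",np.vstack([t,u]))
K,V=cam("top")
for p in[(252,174),(397,221)]:print(ray(K,V,p,62))
print(ray(K,V,(131,213),0))
E
```

```text
[636.51903278  13.70784757  62.        ]
[ 491.50437674 -414.97646429   62.        ]
[522.91429511 414.50003717   0.        ]
```

View pics/z.png

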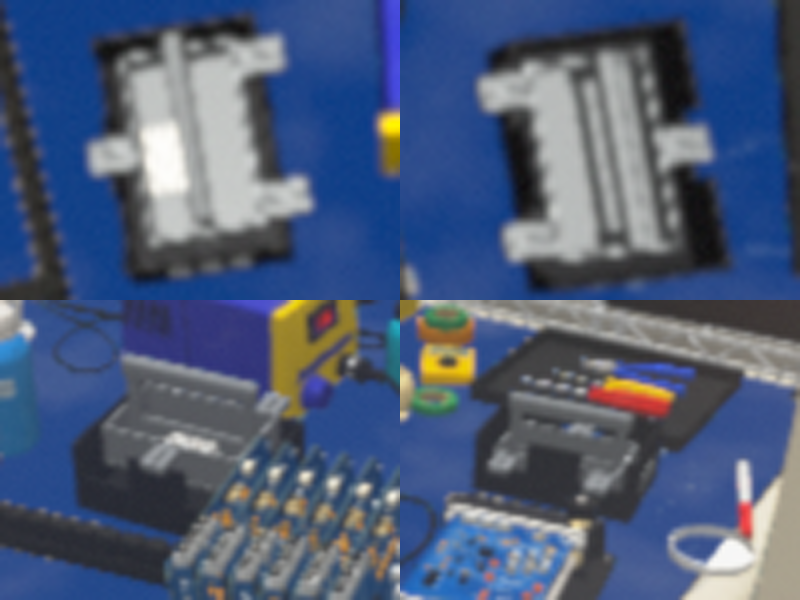

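The right tote's tray has its ears inside the notches, with blue gaps beside the ears, so it is the low one. The left tray sits on its rim. I'll move over the right tote to check from close up.

```bash
python3 -m pendant '[[40,-10,0,0,0,0,100],[80,-20,0,0,0,0,100],[120,-30,0,0,0,0,100],[160,-40,0,0,0,0,100],[190,-50,0,0,0,0,100]]'; python3 -m pendant '[[40,-10,0,0,0,0,100],[80,-20,0,0,0,0,100],[120,-32,0,0,0,0,100],[155,-40,0,0,0,0,100],[170,-45,0,0,0,0,100]]'; python3 -m pendant '[[0,0,0,0,0,0,100],[0,0,0,0,0,0,100]]'
python3 - <<'E'
from h import *
s=bot.sense();np.save("s1.npy",s,allow_pickle=True);cv2.imwrite("pics/w1.png",optics.camera("wrist"));print(s["joint_positions"].round(2),s["contact_force"])
E
```

```text
clock: 0.52
position: [335.5, -503.8, 238.8]
ee_rot: [-0.001, 0.991, 0.132, 0.0]
contact_force: [-0.7, -0.1, -0.1]
grip_width: 1.0
grasp_force: 0.0
clock: 0.93
position: [489.1, -415.1, 238.6]
ee_rot: [-0.001, 0.991, 0.133, 0.001]
contact_force: [0.6, 0.4, -0.4]
grip_width: 1.0
grasp_force: 0.0
clock: 1.1
position: [485.8, -417.2, 238.7]
ee_rot: [-0.0, 0.991, 0.132, -0.001]
contact_force: [0.7, 0.3, -0.3]
grip_width: 1.001
grasp_force: 0.0
[-0.81  0.3   0.01  1.28 -0.    2.07] [ 0.68625037  0.29141261 -0.33557694]
```

View pics/w1.png

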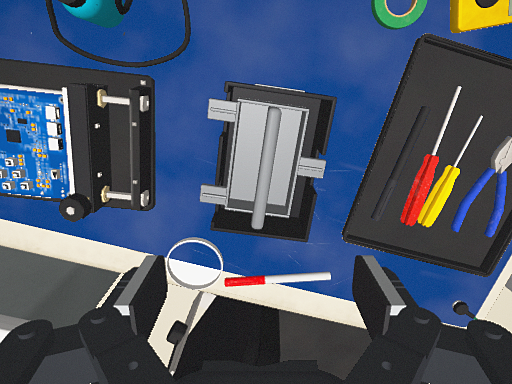

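The wrist view confirms it: the tray is nested, with ears in the notches (two left at px (222,110) and (213,193), one right at (312,167)). The bar runs from px (273,108) to (259,228). Tote outer corners are about (226,82), (337,95), (307,241) and (211,229).

```bash
python3 - <<'E'
from h import *
s=np.load("s1.npy",allow_pickle=True).item();K,V=cam("wrist",s)
im=cv2.imread("pics/w1.png")
q=s["ee_rot"];Rt=R.from_quat([q[1],q[2],q[3],q[0]]).as_matrix()
b=[ray(K,V,p,87) for p in[(273,108),(259,228)]]
print("bar",np.round(b,1).tolist(),"len",np.linalg.norm(b[1]-b[0]),"yaw",np.degrees(np.arctan2(*(b[0]-b[1])[1::-1])))
c=(b[0]+b[1])/2;print("mid",c,"in tool",Rt.T@(c-s["position"]))
m=((im.max(2)<75)).astype(np.uint8);m[:70]=0;m[250:]=0;m[:,:200]=0;m[:,342:]=0
m=cv2.morphologyEx(m,cv2.MORPH_OPEN,np.ones((3,3)))
pts=np.argwhere(m)[:,::-1].astype(np.float32);r=cv2.boxPoints(cv2.minAreaRect(pts));print("darkbox",r.tolist())
t=np.array([ray(K,V,p,62) for p in[(226,82),(337,95),(307,241),(211,229)]]);print("tote",t.round(1).tolist(),t.mean(0))
print([np.linalg.norm(t[i]-t[i-1]).round(1) for i in range(4)])
print("tool yaw",np.degrees(np.arctan2(Rt[1,0],Rt[0,0])))
K,V=cam("top");print("bar mid in top px",proj(K,V,c),[proj(K,V,x).round(1).tolist() for x in b])
E
```

```text
bar [[548.0, -412.4, 87.0], [436.7, -430.2, 87.0]] len 112.73938736088515 yaw 9.094659581532456
mid [ 492.34029403 -421.27986492   87.        ] in tool [  5.45855008   5.77683931 151.66273529]
darkbox [[206.3538360595703, 229.16921997070312], [224.7846221923828, 81.72308349609375], [336.4154052734375, 95.67694091796875], [317.984619140625, 243.12307739257812]]
tote [[557.4, -366.4, 62.0], [573.0, -467.1, 62.0], [424.3, -486.2, 62.0], [411.2, -384.9, 62.0]] [ 491.47743742 -426.173891     62.        ]
[np.float64(147.3), np.float64(101.9), np.float64(149.9), np.float64(102.2)]
tool yaw 15.208732778636904
bar mid in top px [401.70625374 220.12381485] [[397.5, 200.9], [406.0, 239.6]]
```

```bash
python3 -m pendant '[[5.5,5.8,20,0,0,6.5,50],[5.5,5.8,50,0,0,6.5,50],[5.5,5.8,80,0,0,6.5,50],[5.5,5.8,90,0,0,6.5,50],[5.5,5.8,90,0,0,6.5,50]]'
python3 - <<'E'
from h import *
s=bot.sense();np.save("s2.npy",s,allow_pickle=True);cv2.imwrite("pics/w2.png",optics.camera("wrist"))
E
```

```text
clock: 1.57
position: [489.0, -420.8, 145.5]
ee_rot: [-0.003, 0.997, 0.074, -0.003]
contact_force: [-0.2, 0.9, 0.1]
grip_width: 0.499
grasp_force: 0.0
```

View pics/w2.png

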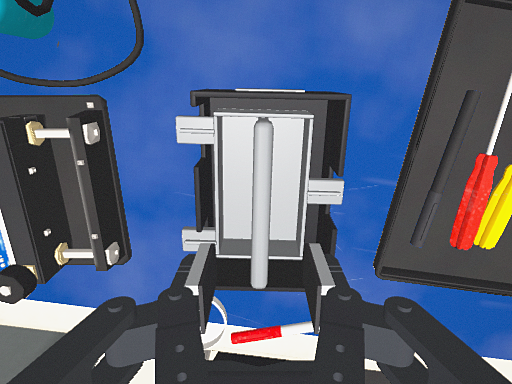

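The bar now lies between the fingers, from px (263,120) to (259,285). The tote's far rim runs from (192,93) to (350,95).

```bash
python3 - <<'E'
from h import *
s=np.load("s2.npy",allow_pickle=True).item();K,V=cam("wrist",s)
q=s["ee_rot"];Rt=R.from_quat([q[1],q[2],q[3],q[0]]).as_matrix()
T=lambda p:(Rt.T@(p-s["position"])).round(1)
for p in[(263,120),(259,285)]:print("bar",T(ray(K,V,p,87)),ray(K,V,p,87).round(1))
for p in[(192,93),(350,95),(346,280)]:print("tote",T(ray(K,V,p,62)),ray(K,V,p,62).round(1))
for p in[(176,118),(176,143),(344,180),(344,205)]:print("ear",T(ray(K,V,p,36)))
print(Rt.round(3).tolist())
E
```

```text
bar [61.2  2.4 58.1] [ 549.6 -413.8   87. ]
bar [-50.9   0.   58.7] [ 438.3 -428.    87. ]
tote [ 75.6 -42.9  83.4] [ 556.9 -366.7   62. ]
tote [74.4 58.3 82.7] [ 570.6 -467.    62. ]
tote [-63.2  67.5  83.3] [ 435.9 -496.4   62. ]
ear [ 57.3 -61.  109.6]
ear [ 38.9 -62.6 109.7]
ear [ 10.1  66.2 109. ]
ear [-10.8  67.9 109.1]
[[0.989, 0.147, -0.006], [0.148, -0.989, 0.006], [-0.005, -0.006, -1.0]]
```

```bash
python3 -m pendant '[[4,1.2,30,0,0,1,50],[4,1.2,60,0,0,1,50],[4,1.2,77.5,0,0,1,50],[4,1.2,77.5,0,0,1,50],[4,1.2,77.5,0,0,1,50]]'; python3 -m pendant '[[0,0,0,0,0,0,0],[0,0,0,0,0,0,0],[0,0,0,0,0,0,0],[0,0,0,0,0,0,0],[0,0,0,0,0,0,0]]';python3 -m pendant '[[0,0,0,0,0,0,0],[0,0,0,0,0,0,0],[0,0,0,0,0,0,0]]'
```

```text
clock: 2.03
position: [496.8, -423.4, 73.0]
ee_rot: [0.0, 0.998, 0.066, 0.0]
contact_force: [0.2, 0.1, 0.0]
grip_width: 0.501
grasp_force: 0.0
clock: 2.45
position: [498.2, -423.8, 74.8]
ee_rot: [0.002, 0.998, 0.066, 0.002]
contact_force: [-0.2, 1.2, 5.5]
grip_width: 0.125
grasp_force: 61.9
clock: 2.7
position: [498.2, -423.7, 74.8]
ee_rot: [0.002, 0.998, 0.066, 0.002]
contact_force: [-1.1, 1.0, 5.9]
grip_width: 0.124
grasp_force: 61.9
```

```bash
python3 -m pendant '[[0,0,-8,0,0,0,0],[0,0,-20,0,0,0,0],[0,0,-35,0,0,0,0],[0,0,-50,0,0,0,0],[0,0,-65,0,0,0,0]]';python3 -m pendant '[[0,0,-15,0,0,0,0],[0,0,-30,0,0,0,0],[0,0,-40,0,0,0,0],[0,0,-40,0,0,0,0],[0,0,-40,0,0,0,0]]'
python3 - <<'E'
from h import *
s=bot.sense();np.save("s3.npy",s,allow_pickle=True);print(s["position"],s["contact_force"],s["ft_torque"],s["joint_positions"]);a=optics.camera("wrist");b=optics.camera("scene")
cv2.imwrite("pics/w3.png",a);cv2.imwrite("pics/s3.png",np.hstack([a[:,60:420],cv2.resize(b[90:240,290:430],(360,384))]))
E
```

```text
clock: 3.12
position: [496.6, -422.5, 138.2]
ee_rot: [0.0, 0.998, 0.066, -0.0]
contact_force: [-0.2, -0.4, -2.9]
grip_width: 0.127
grasp_force: 60.6
clock: 3.53
position: [497.0, -422.9, 177.7]
ee_rot: [0.001, 0.998, 0.066, 0.001]
contact_force: [0.3, 0.5, -3.5]
grip_width: 0.126
grasp_force: 60.6
[ 497.01049415 -422.94841023  177.72056742] [ 0.30199316  0.51350939 -3.46964228] [ 0.00959169 -0.0198394   0.04700252] [-8.04010000e-01  3.59014655e-01 -4.59380535e-02  1.16405476e+00
 -1.15807944e-04  2.20466186e+00]
```

View pics/s3.png

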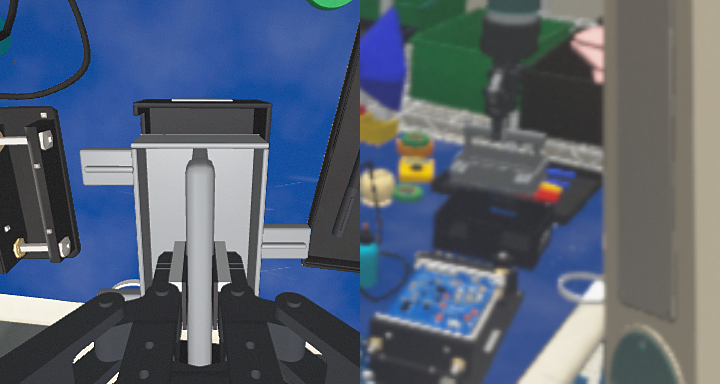

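The tray is lifted level and the tote stayed put. The bar's far end is at px (261,155), the tray's far edge at row 140, and the tote's far rim runs from (194,103) to (332,103).

```bash
python3 - <<'E'
from h import *
s=np.load("s3.npy",allow_pickle=True).item();K,V=cam("wrist",s)
q=s["ee_rot"];Rt=R.from_quat([q[1],q[2],q[3],q[0]]).as_matrix()
T=lambda p:(Rt.T@(p-s["position"])).round(1)
print("barend",T(ray(K,V,(261,155),190)))
for p in[(192,143),(330,139)]:print("tray far edge",T(ray(K,V,p,145)))
for p in[(141,150),(141,185),(370,226),(370,260)]:print("ears",T(ray(K,V,p,140)))
for p in[(194,103),(332,103)]:print("tote",T(ray(K,V,p,62)),ray(K,V,p,62).round(1))
print(np.degrees(np.arctan2(Rt[1,0],Rt[0,0])))
E
```

```text
barend [ 55.4   1.  -12.2]
tray far edge [ 52.2 -34.4  32.7]
tray far edge [54.3 36.7 32.8]
ears [ 47.6 -63.   37.7]
ears [ 28.  -65.3  37.6]
ears [ 3.2 64.3 37.8]
ears [-19.1  66.7  37.8]
tote [ 67.6 -48.3 115.7] [ 557.8 -366.3   62. ]
tote [ 67.6  54.2 115.9] [ 571.3 -467.9   62. ]
7.61583634928317
```

```bash
python3 -m pendant '[[0,0,0,0,0,-4,0],[0,0,0,0,0,-10,0],[0,0,0,0,0,-17,0],[0,0,0,0,0,-24,0],[0,0,0,0,0,-31,0]]'; for i in 1; do python3 -m pendant '[[0,0,0,0,0,-7,0],[0,0,0,0,0,-14,0],[0,0,0,0,0,-21,0],[0,0,0,0,0,-28,0],[0,0,0,0,0,-35,0]]'; done; python3 -m pendant '[[0,0,0,0,0,-7,0],[0,0,0,0,0,-14,0],[0,0,0,0,0,-21,0],[0,0,0,0,0,-28,0],[0,0,0,0,0,-35,0]]'
```

```text
clock: 4.05
position: [495.9, -421.8, 175.0]
ee_rot: [-0.001, 0.943, 0.333, -0.001]
contact_force: [-0.4, -0.3, -1.7]
grip_width: 0.124
grasp_force: 60.6
clock: 4.47
position: [495.9, -421.8, 175.0]
ee_rot: [-0.002, 0.799, 0.602, -0.0]
contact_force: [0.2, -0.4, -3.0]
grip_width: 0.124
grasp_force: 60.6
clock: 4.88
position: [495.9, -421.8, 175.0]
ee_rot: [-0.002, 0.581, 0.814, 0.0]
contact_force: [-0.2, -0.2, -2.3]
grip_width: 0.124
grasp_force: 60.6
```

```bash
python3 -m pendant '[[0,0,0,0,0,-7,0],[0,0,0,0,0,-14,0],[0,0,0,0,0,-21,0],[0,0,0,0,0,-28,0],[0,0,0,0,0,-35,0]]'; python3 -m pendant '[[0,0,0,0,0,-7,0],[0,0,0,0,0,-14,0],[0,0,0,0,0,-21,0],[0,0,0,0,0,-28,0],[0,0,0,0,0,-35,0]]'; python3 -m pendant '[[0,0,0,0,0,-5,0],[0,0,0,0,0,-9,0],[0,0,0,0,0,-9,0],[0,0,0,0,0,-9,0]]'
python3 - <<'E'
from h import *
s=bot.sense();np.save("s4.npy",s,allow_pickle=True);a=optics.camera("wrist");cv2.imwrite("pics/w4.png",a)
q=s["ee_rot"];Rt=R.from_quat([q[1],q[2],q[3],q[0]]).as_matrix();print(s["position"],Rt.round(3).tolist(),np.degrees(np.arctan2(Rt[1,0],Rt[0,0])),s["joint_positions"].round(2))
E
```

```text
clock: 5.3
position: [495.9, -421.7, 175.0]
ee_rot: [-0.001, 0.309, 0.951, 0.001]
contact_force: [-0.2, 0.0, -2.3]
grip_width: 0.124
grasp_force: 60.6
clock: 5.72
position: [495.9, -421.8, 175.0]
ee_rot: [-0.001, 0.009, 1.0, 0.001]
contact_force: [-0.3, -0.2, -4.2]
grip_width: 0.126
grasp_force: 60.6
clock: 6.05
position: [496.1, -422.0, 175.5]
ee_rot: [-0.001, -0.065, 0.998, 0.001]
contact_force: [0.3, -0.2, -2.2]
grip_width: 0.123
grasp_force: 60.6
[ 496.07544534 -421.96419845  175.48952638] [[-0.991, -0.131, -0.002], [-0.131, 0.991, 0.002], [0.002, 0.002, -1.0]] -172.4935786405689 [-0.8   0.36 -0.05  1.16 -0.   -0.94]
```

View pics/w4.png

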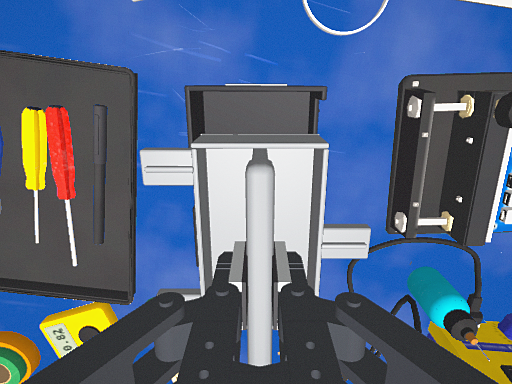

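Turned 180°, the tray is still level in the grip. The tote's near rim shows from (185,88) to (327,88), and the tray's edge runs from (193,146) to (328,146).

```bash
python3 - <<'E'
from h import *
s=np.load("s4.npy",allow_pickle=True).item();K,V=cam("wrist",s)
q=s["ee_rot"];Rt=R.from_quat([q[1],q[2],q[3],q[0]]).as_matrix()
T=lambda p:(Rt.T@(p-s["position"])).round(1)
for p in[(193,146),(328,146)]:print("tray edge",T(ray(K,V,p,143)))
r=[ray(K,V,p,62) for p in[(185,88),(327,88)]]
for x in r:print("tote",T(x),x.round(1))
m=(r[0]+r[1])/2-Rt[:,0]*75;print("tote centre",m,T(m))
E
```

```text
tray edge [ 51.5 -34.7  32.5]
tray edge [51.4 35.2 32.6]
tote [ 79.  -54.2 113.5] [ 424.6 -485.9   62. ]
tote [ 79.   48.9 113.7] [ 411.2 -383.6   62. ]
tote centre [ 492.28244627 -424.94393677   61.88699656] [  4.   -2.7 113.6]
```

```bash
python3 -m pendant '[[6,-2,0,0,0,0,0],[11.5,-3.5,0,0,0,0,0],[11.5,-3.5,12,0,0,0,0],[11.5,-3.5,28,0,0,0,0],[11.5,-3.5,40,0,0,0,0]]';python3 -m pendant '[[0,0,10,0,0,0,0],[0,0,18,0,0,0,0],[0,0,23,0,0,0,0],[0,0,23,0,0,0,0],[0,0,23,0,0,0,0]]'
python3 - <<'E'
from h import *
s=bot.sense();np.save("s5.npy",s,allow_pickle=True);print(s["position"],s["contact_force"]);a=optics.camera("wrist");b=optics.camera("scene")
cv2.imwrite("pics/s5.png",np.hstack([a[:,100:460],cv2.resize(b[110:230,300:412],(360,384))]))
E
```

```text
clock: 6.52
position: [485.1, -427.4, 135.3]
ee_rot: [-0.0, -0.066, 0.998, 0.0]
contact_force: [-0.5, 1.3, -2.8]
grip_width: 0.123
grasp_force: 60.5
clock: 6.93
position: [485.8, -427.5, 113.6]
ee_rot: [-0.0, -0.066, 0.998, 0.0]
contact_force: [-0.4, -0.5, -2.3]
grip_width: 0.125
grasp_force: 60.5
[ 485.79743381 -427.52416333  113.63846417] [-0.37789327 -0.53210622 -2.28126333]
```

View pics/s5.png

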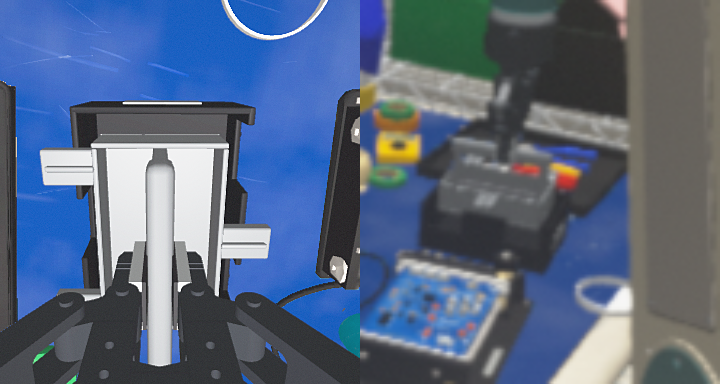

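The tray is centred in the tote, with its ears above unnotched rim at left (66,165) and right (247,240). About 9 mm remain, so I'll lower it slowly.

```bash
python3 -m pendant '[[0,0,1.5,0,0,0,0],[0,0,3,0,0,0,0],[0,0,4.5,0,0,0,0],[0,0,6,0,0,0,0],[0,0,6,0,0,0,0]]';python3 -m pendant '[[0,0,1,0,0,0,0],[0,0,2,0,0,0,0],[0,0,2,0,0,0,0]]';python3 -m pendant '[[0,0,1,0,0,0,0],[0,0,2,0,0,0,0],[0,0,2,0,0,0,0]]'
```

```text
clock: 7.45
position: [485.6, -427.3, 107.4]
ee_rot: [-0.0, -0.066, 0.998, 0.0]
contact_force: [-1.0, -0.2, -3.0]
grip_width: 0.127
grasp_force: 60.5
clock: 7.7
position: [485.6, -427.4, 105.5]
ee_rot: [-0.0, -0.066, 0.998, 0.0]
contact_force: [-1.0, 0.5, -2.1]
grip_width: 0.127
grasp_force: 60.5
clock: 7.95
position: [485.9, -427.6, 104.8]
ee_rot: [0.0, -0.066, 0.998, -0.0]
contact_force: [-0.9, 1.2, 4.2]
grip_width: 0.122
grasp_force: 61.4
```

Contact came at the predicted height, with +4 N upward. I'll release to half open.

```bash
python3 -m pendant '[[0,0,0,0,0,0,20],[0,0,0,0,0,0,30],[0,0,0,0,0,0,50],[0,0,0,0,0,0,50],[0,0,0,0,0,0,50]]';python3 -m pendant '[[0,0,-15,0,0,0,50],[0,0,-40,0,0,0,50],[0,0,-75,0,0,0,50],[0,0,-100,0,0,0,50],[0,0,-100,0,0,0,50]]'
python3 - <<'E'
from h import *
s=bot.sense();np.save("s6.npy",s,allow_pickle=True);print(s["position"],s["contact_force"]);a=optics.camera("wrist");b=optics.camera("scene")
cv2.imwrite("pics/s6.png",np.hstack([a[:,100:460],cv2.resize(b[110:230,300:412],(360,384))]))
E
```

```text
clock: 8.37
position: [485.8, -427.6, 103.8]
ee_rot: [0.0, -0.066, 0.998, -0.0]
contact_force: [0.3, 0.5, 0.8]
grip_width: 0.5
grasp_force: 0.0
clock: 8.78
position: [488.6, -430.6, 210.9]
ee_rot: [0.004, -0.066, 0.998, -0.005]
contact_force: [-0.1, 0.0, 0.6]
grip_width: 0.496
grasp_force: 0.0
[ 488.62152329 -430.6004375   210.89884043] [-0.1038588   0.00329244  0.59959736]
```

View pics/s6.png

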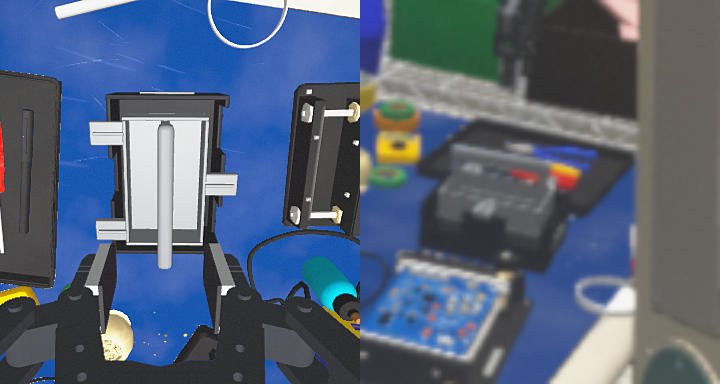

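The tray sits level, centred and high: all three ears are on the rim beside the notches, and the gripper is clear. I'll let it settle and hand in.

```bash
python3 -m pendant '[[0,0,-20,0,0,0,50],[0,0,-20,0,0,0,50],[0,0,-20,0,0,0,50],[0,0,-20,0,0,0,50],[0,0,-20,0,0,0,50]]'; python3 -c "
from plant import bot
print(bot.sign_off())"
```

```text
clock: 9.3
position: [485.1, -426.9, 222.0]
ee_rot: [-0.001, -0.066, 0.998, 0.001]
contact_force: [-0.1, -0.5, 0.0]
grip_width: 0.501
grasp_force: 0.0
the job is handed in; nothing more can be done
None
```

I lifted the low tray out, turned it half a turn and set it down gently on its own tote's rim, level and high by the final pictures. The job is handed in at 9.3 s on the robot's clock; sign-off gave no verdict, and the arm never went near the other tote and tray.

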